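Feed a cover plate out of its sloping slots into the drilling jig and lock the fence

TASK

Slide the flat cover plate up and out of the sloping slotted holder by pushing on its lower edge, until it lies flat on the jig's level rails against the end stop. Then push the sliding fence in until the plate is held snugly between it and the opposite rail, and last of all swing the clamp lever round to its stop to tighten it. Leave the marker, the spanner and the bush where they lie.

Things in the scene. Friction and masses are not known exactly. Their poses are not given: they have to be found in the camera images.
- jig: Dark steel jig, fixed to the bench, base 225 x 170 x 8 mm. Origin: on the bench under the middle of the crest, where the slope meets the level rails. x = the way the plate is fed (up the slope, away from the robot), y left, z up. All coordinates here are in this frame. Between its rails it is open from y = -28 to 28 mm, from end to end and down to the base, so fingers pointing down can follow the plate.
- slope_foot (a point): Foot of the slotted holder (jig x = -94, y = 0, height 26 mm): two rails rise from here at 20 degrees for 100 mm to the crest. Side walls stand 1.5 mm clear of the plate on each side; lips 8.5 mm above the rails overhang the plate's side edges up to 40 mm from the foot, so it leaves only by sliding up. Toes at its lower corners keep it from sliding down.
- crest (a point): Middle of the crest (jig x = 0, y = 0, height 60 mm). From here two level rails, tops at 60 mm, run to the end stop.
- end_stop (a point): Middle of the end stop's face towards the plate (jig x = 106, y = 0), at rail height 60 mm; the stop is 74 mm high and also open in the middle.
- opposite_rail (a point): Middle of the inner face of the rail opposite the fence (jig x = 56, y = -49), at height 60 mm; it is 72 mm high.
- plate: Loose flat aluminium cover plate, 100 (x) x 90 (y) x 6 (z) mm, 0.15 kg, dark dots at its corners. Origin: centre of its underside; z is its thickness, x points up the slope. It starts in the slots, lower edge at the foot; pushed up, it tips level by itself once its middle passes the crest. In its final place its origin is at jig x = 56, y = -4, z = 60 mm.
- plate_edge (a point): Middle of the plate's lower edge (the edge nearest the robot), at half its thickness; this is where to push. Its axes are the plate's.
- fence (a joint): How far the fence, an aluminium angle bracket with two slotted holes, has slid from fully back, in m. It grows as the fence moves along the jig's -y; at 0.032 it holds the plate against the opposite rail; hard stop at 0.0328. It stays where it is left; sliding takes about 3 N.
- fence_lip (a point): Middle of the outer (+y) side of the fence's upturned push lip, where to push towards jig -y. Its face spans jig x 57 to 93 mm and heights 48 to 70 mm; the point is at 63 mm. The fence face that meets the plate is 64 mm from this point towards -y (so the lip ends at jig y = 105 mm); foot at heights 48 to 54, its flange at the plate 76 mm high.
- lever (a joint): Angle of the clamp lever in rad: 0 = loose, pointing along the jig's +y; 1.571 = tight, at its stop, pointing along the jig's +x, after turning clockwise seen from above. Starts between 0 and 0.2; stays where it is left; turning takes about 1 N at the ball.
- lever_ball (a point): Centre of the lever's black end ball, 20 mm in diameter, 84 mm above the bench. The lever's bar is 9 mm thick, at the same height, 60 mm from the pivot to the ball.
- lever_hinge (a point): Point on the lever's vertical pivot axis at the height of the bar (jig x = 20, y = 86 mm, 84 mm above the bench); it does not move. The hub round it is 16 mm in diameter and reaches 93 mm above the bench.
- marker: Marker pen lying on the bench, 131 x 18 x 18 mm; leave it.
- spanner: Spanner lying on the bench, 178 x 34 x 10 mm; leave it.
- bush: Flanged brass bush standing on the bench, 48 mm across, 38 mm high; leave it.
Mind the look-alikes: they are no part of the job. There is more than one size of the plate; the job needs the largest.

How it is judged:
On the way, in this order (a step that is already met when the one before it is completed fails the run):
1. the plate lies flat on the level rails, against the end stop (within 5 mm), the fence still back and the lever loose (x of plate in the frame of jig above 0.051 m and z of plate in the frame of jig between 0.057 and 0.063 m and angle between plate's own z axis and vertical below 0.04 rad and value of joint fence below 0.026 m and value of joint lever below 0.6 rad), for 0.2 s.
2. the fence holds the plate snugly against the opposite rail, the lever still loose (x of plate in the frame of jig above 0.051 m and z of plate in the frame of jig between 0.057 and 0.063 m and angle between plate's own z axis and vertical below 0.04 rad and y of plate in the frame of jig below -0.0022 m and value of joint fence above 0.0298 m and angle between the x axis of plate and the x axis of jig, either way round below 0.04 rad and value of joint lever below 0.6 rad), for 0.2 s.
At the end, for the whole second after the job is handed in: The plate is at rest flat on the level rails (within 3 mm in height and 0.04 rad), within 5 mm of the end stop and 2 mm of the opposite rail, square within 0.04 rad, the fence joint is above 0.0298 (2 mm of play at most), and the lever is turned past 1.4 rad (x of plate in the frame of jig above 0.051 m and z of plate in the frame of jig between 0.057 and 0.063 m and angle between plate's own z axis and vertical below 0.04 rad and y of plate in the frame of jig below -0.0022 m and value of joint fence above 0.0298 m and angle between the x axis of plate and the x axis of jig, either way round below 0.04 rad and value of joint lever above 1.4 rad and linear speed of plate below 0.01 m/s); the robot touches nothing.
It fails at once if the marker is moved by more than 30 mm (distance of marker from where it was at the start of the episode above 0.03 m).
It fails at once if the spanner is moved by more than 30 mm (distance of spanner from where it was at the start of the episode above 0.03 m).
It fails at once if the bush is moved by more than 30 mm (distance of bush from where it was at the start of the episode above 0.03 m).
It also fails if it takes over 53 s, if anything falls off the work surface, if the arm or the gripper's body presses on something with over 40 N, if the wrist force passes 120 N, or if a joint passes its speed limit or range.

ROBOT

A 6-joint arm with a two-finger parallel gripper is mounted at the origin on a cart in front of the work surface, level with it; the furniture and walls round the work are solid. World frame = base frame: x ahead of the robot, y to its left, z up, the work surface at z = 0. Lengths are in m, angles in rad, forces in N, time in s.
With the tool pointing down it reaches from about 0.35 to 0.775 m from the base axis. Payload 5.5 kg.
Tool frame: the origin (TCP) lies on the centre line of the jaws, within the pads' length; the fingertips stand 11 mm ahead of it and the grasp point (between the pads) lies 8 mm behind it (env.nose_length is the distance from the TCP to the fingertips, in m); x points along the fingers, z is the direction in which the jaws open and shut, and the axes are right-handed (so a half turn about x gives the same grasp; the last joint's range is limited). The gripper opens to 85 mm and grips with 20 to 120 N. Pads are 22 mm wide; open, the fingers measure 114 mm over their backs; the gripper's body (76 mm by 85 mm) begins 54 mm behind the grasp point. The pads swing forward as they close: fully open they stand 13 mm farther back than shut.
Start: joints at [1.107, 0.313, 0.046, 1.304, 0, 1.431], TCP at [0.183, 0.545, 0.242] pointing down, gripper open.
Joint ranges: [-2.76, 2.76], [-0.86, 1.69], [-1.03, 1.26], [-2.2, 2.34], [-1.47, 1.5], [-3.14, 3.14]. Speed limits (rad/s): [2.57, 2.57, 3.14, 3.14, 3.14, 3.14].

INTERFACE

Orientations are given as a unit quaternion [w, x, y, z].
In Python, from workcell import env gives the robot as it stands. The module is installed in compiled form; this text tells all that it offers.
- The arm moves only by the tool step_arm, never from a script. Its argument "moves" is a list that holds one entry, the list of rows, each a list of 7 numbers: the turn, a rotation vector about the tool's x, y, z in rad, then the shift along the tool's x, y, z in m, then the opening, from 0 (shut) to 1 (fully open). In form: [[[rx, ry, rz, tx, ty, tz, grip], ...]]. A call has 1 to 12 rows; each row is the pose to reach, as a shift and turn from the pose measured when the call began, along the tool's axes at that moment; what a row does not reach only later rows make up. A row lasts 1/10 s, in which the tool goes at most 50 mm and 8.59 degrees, less where a joint would pass 70% of its speed; a pose out of reach is approached as far as the arm can. A call with a gripper value outside its range is refused whole. The fingers move at their own pace and stop on an object; "force" is the grip in N (left out, the last holds). Time passes only in rows, so rows that repeat a pose let the fingers close. It gives the time, the measured TCP pose, the force and the opening at its end, in the units of the state.
- env.get_state(): the state, without advancing time (a new reading comes with each control period).
- env.read_camera(name): name is "scene" or "top" or "wrist"; returns (picture, depth): 400x640x3 uint8, red, green, blue; 400x640 float32, m along the optical axis (not along the pixel's ray), 0 where there is no reading.
- env.get_calibration(name): a dict with "mtx" (3x3 intrinsics, pixels), "distortion" ([k1, k2, p1, p2, k3] as OpenCV has them; the pictures are not rectified), "camera_from_world" (4x4, takes a point from world to camera coordinates); the wrist camera has in their place "T_tool_cam" (4x4, takes a point from camera to tool coordinates, whose origin is the TCP and whose axes are the tool frame's). Camera axes: x right, y down, z forward; pixel columns grow to the right and rows downward; lengths in m; the calibration is good to about 2 mm. A picture is of the moment at which its call begins: read the wrist's pose just before it. get_calibration takes no time and is no camera call.
- env.hand_in(): hands the job in, once; it reports no verdict.
Trained networks look in the newest picture that a camera, given by its name, has taken for a name from the list of things; names that differ only in an ending like _2 or _b are one class to them, and where a whole thing is asked for, a point or a joint stands for the part that bears it (a point fixed in the world has none). Each returns a list of dicts, best first, with "confidence" (0 to 1); they miss things now and then, are a little off and sometimes report something else, mostly with a low value. They report only what shows in the picture. A call takes as long as a camera call. They do not tell look-alikes from the thing itself.
- env.boxes_of(camera, thing): "uv" ([column, row] in pixels, amid what is visible of it).
- env.silhouettes(camera, thing): "mask" (400x640 bool, what is visible of it) and "uv" ([column, row] in pixels, amid what is visible of it).
The state is a dict: "clock": time; "joint_pos": joint angles; "qvel": joint speeds; "tau": joint torques, N m; "tcp_pos": TCP position; "orientation": TCP orientation; "wrist_force": force on the tool from outside, world axes, zero at the start; "ft_torque": the same for the moment, N m; "finger_gap": finger opening in m.
Only numpy, scipy, OpenCV 4.12 (cv2) and the standard library are available. Lean on these libraries where they do the work, as an engineer would, in place of code of your own. Each camera call takes 0.05 s, during which the arm holds its last target.

## Working session

There is one attempt and no reset: what is moved stays moved. The work goes in short steps, Python scripts to look and compute and a tool call to move; the robot and the scene stay as the last step left them, time stands still between calls to the robot, and variables do not carry over. Pictures are saved under pics/ and viewed, and the job is handed in when it is done.

Besides the shell and the picture viewer there is one more tool, called after "Request:" by a JSON object that holds its "op" and its "data", one argument or row to a line. step_arm: Moves the arm, as the interface text tells. Its arguments: {"type":"object","properties":{"moves":{"type":"array","items":{"type":"array","items":{"type":"array","items":{"type":"number"}}}},"force":{"type":"number"}},"required":["moves"]}

```bash
mkdir -p pics; cat > h.py <<'E'
import numpy as np,cv2
from workcell import env
from scipy.spatial.transform import Rotation as R
def save(name,img): cv2.imwrite('pics/'+name+'.png',cv2.cvtColor(img,cv2.COLOR_RGB2BGR))
def Rq(q): return R.from_quat([q[1],q[2],q[3],q[0]]).as_matrix()
def T_wc(name,st=None):
    c=env.get_calibration(name)
    if name=='wrist':
        T=np.eye(4);T[:3,:3]=Rq(st['orientation']);T[:3,3]=st['tcp_pos']
        return T@np.array(c['T_tool_cam'])
    return np.linalg.inv(np.array(c['camera_from_world']))
def pt(name,uv,d,T):
    c=env.get_calibration(name)
    n=cv2.undistortPoints(np.array([[uv]],float),np.array(c['mtx']),np.array(c['distortion'])).reshape(2)
    return (T@np.array([n[0]*d,n[1]*d,d,1]))[:3]
def pts(name,uvs,ds,T):
    c=env.get_calibration(name)
    n=cv2.undistortPoints(np.array(uvs,float).reshape(-1,1,2),np.array(c['mtx']),np.array(c['distortion'])).reshape(-1,2)
    ds=np.array(ds)
    P=np.c_[n[:,0]*ds,n[:,1]*ds,ds]
    return P@T[:3,:3].T+T[:3,3]
E
python3 - <<'E'
from h import *
st=env.get_state();print({k:np.round(v,3) for k,v in st.items()})
for n in ['scene','top','wrist']:
    im,d=env.read_camera(n);save(n+'0',im);np.savez('%s0.npz'%n,im=im,d=d)
    T=T_wc(n,st);print(n,np.round(T,3).tolist(),np.round(env.get_calibration(n)['mtx'],1).tolist())
print(env.nose_length)
E
```

```text
{'clock': np.float64(0.0), 'joint_pos': array([ 1.107,  0.314,  0.045,  1.304, -0.   ,  1.431]), 'qvel': array([ 0.   , -0.   ,  0.   ,  0.   , -0.   , -0.002]), 'tau': array([-2.0000e-03, -4.8063e+01,  2.9853e+01,  1.9000e-02, -0.0000e+00,
        0.0000e+00]), 'tcp_pos': array([0.183, 0.545, 0.241]), 'orientation': array([ 0.574, -0.413,  0.575,  0.413]), 'wrist_force': array([0.135, 0.821, 0.593]), 'ft_torque': array([0.035, 0.001, 0.01 ]), 'finger_gap': np.float64(0.085)}
scene [[0.427, -0.637, 0.641, -0.251], [-0.904, -0.292, 0.313, -0.396], [-0.012, -0.714, -0.7, 1.012], [0.0, 0.0, 0.0, 1.0]] [[464.4, 0.0, 318.7], [0.0, 464.4, 195.8], [0.0, 0.0, 1.0]]
top [[-0.027, -0.996, 0.083, 0.483], [-1.0, 0.028, 0.011, -0.012], [-0.013, -0.082, -0.997, 1.335], [0.0, 0.0, 0.0, 1.0]] [[479.9, 0.0, 309.9], [0.0, 479.9, 201.7], [0.0, 0.0, 1.0]]
wrist [[0.318, 0.899, 0.301, 0.105], [0.948, -0.3, -0.103, 0.57], [-0.003, 0.318, -0.948, 0.374], [0.0, 0.0, 0.0, 1.0]] [[352.0, 0.0, 316.3], [0.0, 352.0, 202.5], [0.0, 0.0, 1.0]]
0.011
```

View pics/scene0.png

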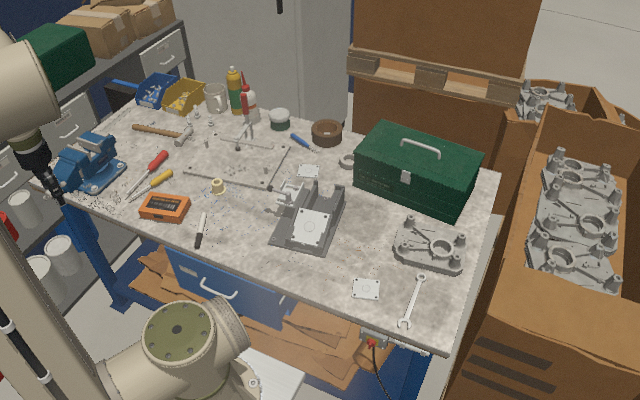

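View pics/top0.png

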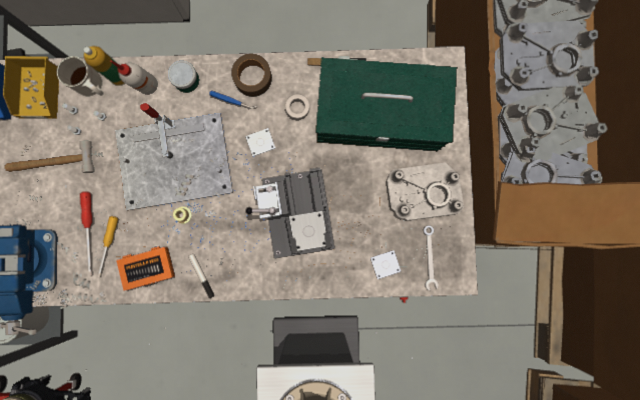

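View pics/wrist0.png

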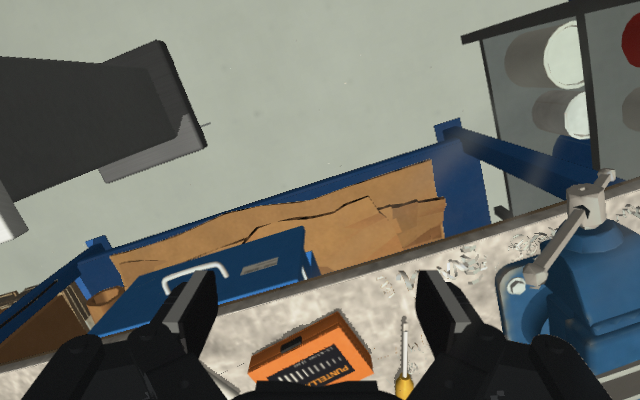

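The top picture shows the jig around (295,212), with the plate in the holder at (308,232), the fence and lever at (265,200), the marker at (202,275), the bush at (182,214) and the spanner at (431,258). There are look-alike plates at (260,142) and (385,263). Next I'll zoom in and measure.

```bash
python3 - <<'E'
from h import *
for n,(a,b,c,d) in {'top':(225,155,355,270),'scene':(255,165,360,265)}.items():
    z=np.load(n+'0.npz');im=z['im'][b:d,a:c];save(n+'0z',cv2.resize(im,None,fx=5,fy=5,interpolation=cv2.INTER_CUBIC))
for cam in ['top','scene']:
  env.read_camera(cam)
  for th in ['plate','jig','lever_ball','fence_lip','plate_edge','marker','spanner','bush','lever']:
    r=env.boxes_of(cam,th);print(cam,th,[(np.round(x['uv'],1).tolist(),round(x['confidence'],2)) for x in r])
st=env.get_state();print(st['clock'])
E
```

```text
top plate [([258.8, 143.9], 0.84), ([306.7, 228.6], 0.72), ([387.2, 266.5], 0.6), ([268.4, 198.2], 0.45), ([289.3, 200.6], 0.37)]
top jig [([287.9, 202.3], 0.85)]
top lever_ball [([261.5, 213.0], 0.47)]
top fence_lip [([264.9, 199.9], 0.67)]
top plate_edge [([258.5, 142.3], 0.85), ([307.9, 227.3], 0.83), ([382.9, 264.2], 0.78)]
top marker [([198.9, 277.5], 0.82), ([310.3, 227.7], 0.42)]
top spanner [([425.9, 256.5], 0.85)]
top bush [([181.2, 214.1], 0.68), ([265.9, 194.9], 0.16)]
top lever [([263.1, 209.3], 0.67)]
scene plate [([365.3, 288.7], 0.69), ([309.8, 226.9], 0.64), ([310.7, 169.3], 0.53)]
scene jig [([305.7, 207.0], 0.77)]
scene lever_ball [([283.9, 190.9], 0.48), ([286.5, 195.4], 0.22)]
scene fence_lip [([290.6, 195.4], 0.69)]
scene plate_edge [([307.1, 168.4], 0.76), ([310.3, 225.6], 0.57)]
scene marker [([199.9, 226.9], 0.54)]
scene spanner [([412.2, 299.8], 0.59)]
scene bush [([216.8, 186.5], 0.72)]
scene lever [([287.4, 190.9], 0.64), ([309.0, 226.4], 0.42)]
1.15
```

```bash
python3 - <<'E'
from h import *
for n,bx in {'top':(240,160,345,262),'scene':(262,170,352,260)}.items():
    z=np.load(n+'0.npz');T=T_wc(n);a,b,c,d=bx
    vv,uu=np.mgrid[b:d,a:c];P=pts(n,np.c_[uu.ravel(),vv.ravel()],z['d'][b:d,a:c].ravel(),T)
    h=np.histogram(P[:,2],bins=np.arange(-.02,.12,.005));print(n,list(zip(np.round(h[1],3),h[0])))
    np.save(n+'P.npy',np.c_[P,uu.ravel(),vv.ravel()])
E
```

```text
top [(np.float64(-0.02), np.int64(0)), (np.float64(-0.015), np.int64(3)), (np.float64(-0.01), np.int64(365)), (np.float64(-0.005), np.int64(3023)), (np.float64(0.0), np.int64(2377)), (np.float64(0.005), np.int64(1380)), (np.float64(0.01), np.int64(322)), (np.float64(0.015), np.int64(16)), (np.float64(0.02), np.int64(10)), (np.float64(0.025), np.int64(34)), (np.float64(0.03), np.int64(131)), (np.float64(0.035), np.int64(230)), (np.float64(0.04), np.int64(265)), (np.float64(0.045), np.int64(428)), (np.float64(0.05), np.int64(616)), (np.float64(0.055), np.int64(641)), (np.float64(0.06), np.int64(390)), (np.float64(0.065), np.int64(121)), (np.float64(0.07), np.int64(147)), (np.float64(0.075), np.int64(39)), (np.float64(0.08), np.int64(11)), (np.float64(0.085), np.int64(72)), (np.float64(0.09), np.int64(39)), (np.float64(0.095), np.int64(4)), (np.float64(0.1), np.int64(0)), (np.float64(0.105), np.int64(0)), (np.float64(0.11), np.int64(0))]
scene [(np.float64(-0.02), np.int64(0)), (np.float64(-0.015), np.int64(0)), (np.float64(-0.01), np.int64(15)), (np.float64(-0.005), np.int64(1232)), (np.float64(0.0), np.int64(2448)), (np.float64(0.005), np.int64(991)), (np.float64(0.01), np.int64(421)), (np.float64(0.015), np.int64(159)), (np.float64(0.02), np.int64(65)), (np.float64(0.025), np.int64(63)), (np.float64(0.03), np.int64(153)), (np.float64(0.035), np.int64(219)), (np.float64(0.04), np.int64(249)), (np.float64(0.045), np.int64(356)), (np.float64(0.05), np.int64(406)), (np.float64(0.055), np.int64(434)), (np.float64(0.06), np.int64(419)), (np.float64(0.065), np.int64(150)), (np.float64(0.07), np.int64(126)), (np.float64(0.075), np.int64(53)), (np.float64(0.08), np.int64(19)), (np.float64(0.085), np.int64(47)), (np.float64(0.09), np.int64(36)), (np.float64(0.095), np.int64(9)), (np.float64(0.1), np.int64(0)), (np.float64(0.105), np.int64(0)), (np.float64(0.11), np.int64(0))]
```

View pics/top0z.png

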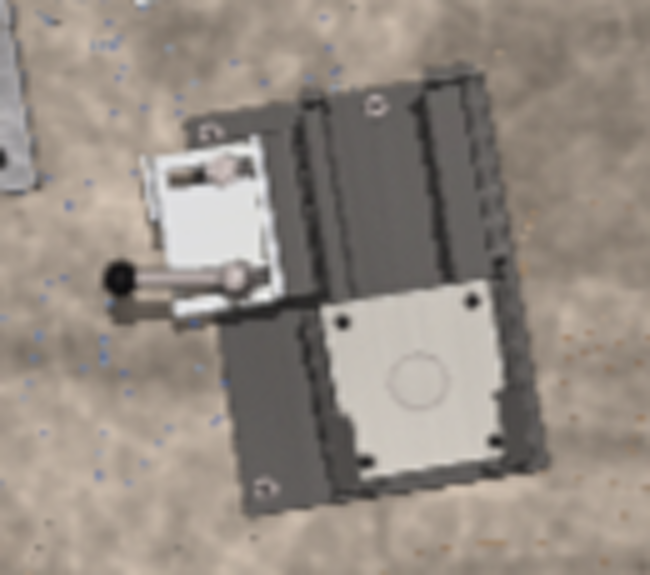

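View pics/scene0z.png

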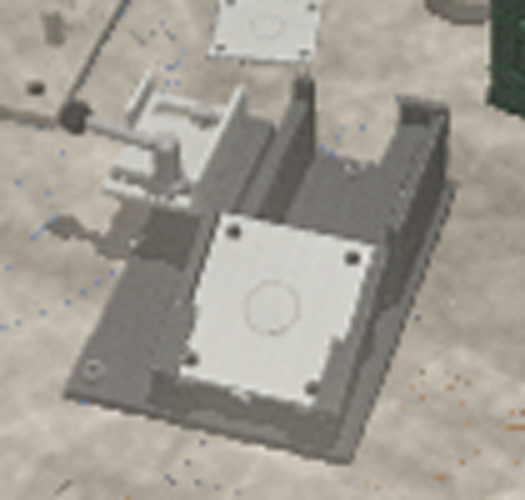

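The zooms show the plate's upper corners at top (289,216) and (323,211), the lever hub at (272.4,210.4) and the ball at (248.6,210.4). I'll fit a rough jig pose from these and then refine it with the wrist camera.

```bash
cat >> h.py <<'E'
def proj(name,P,T):
    c=env.get_calibration(name);Ti=np.linalg.inv(T)
    uv,_=cv2.projectPoints(np.array(P,float).reshape(-1,1,3),cv2.Rodrigues(Ti[:3,:3])[0],Ti[:3,3],np.array(c['mtx']),np.array(c['distortion']));return uv.reshape(-1,2)
def jig2w(p,q):  # p=(x,y,z0,yaw)
    c,s=np.cos(p[3]),np.sin(p[3]);q=np.atleast_2d(q).astype(float)
    return np.c_[p[0]+c*q[:,0]-s*q[:,1],p[1]+s*q[:,0]+c*q[:,1],p[2]+q[:,2]]
def fit(obs,p0,fixz=False):
    from scipy.optimize import least_squares
    f=lambda p: np.concatenate([(proj(n,jig2w(p,[q]),T)[0]-uv) for n,T,q,uv in obs]+[[ (p[2])/0.002]])
    r=least_squares(f,p0,loss='soft_l1');return r.x,r.fun
E
python3 - <<'E'
from h import *
Q={'ul':(-.002,.045,.0658),'ur':(-.002,-.045,.0658),'hub':(.02,.086,.093)}
Tt,Ts=T_wc('top'),T_wc('scene')
obs=[('top',Tt,Q['ul'],(289,216)),('top',Tt,Q['ur'],(323,211.2)),('top',Tt,Q['hub'],(272.4,210.4)),
('scene',Ts,Q['ul'],(299.2,207.6)),('scene',Ts,Q['ur'],(330.4,213.6)),('scene',Ts,Q['hub'],(288,193.6))]
p,f=fit(obs,[.45,0,0,0.1]);print(np.round(p,4),np.round(f,2))
st=env.get_state()
for n,uv in (('top',(248.6,210.4)),):
    a=pt(n,uv,1,Tt);o=Tt[:3,3];k=(.084-o[2])/(a[2]-o[2]);print(o+k*(a-o))
print(jig2w(p,[Q['hub'],(-.094,0,.026),(.106,0,.06),(.075,.105,.063),(.08,.086,.084)]))
E
```

```text
[ 5.591e-01  1.280e-02 -5.000e-04  1.464e-01] [ 0.77  0.53  0.22 -0.53 -0.18 -0.02  0.12 -0.1  -0.6   0.36 -0.23 -0.95
 -0.23]
[0.568573   0.16342573 0.084     ]
[[ 0.56634182  0.1008233   0.09253238]
 [ 0.46610827 -0.00088823  0.02553238]
 [ 0.66396838  0.02829017  0.05953238]
 [ 0.6179814   0.12764407  0.06253238]
 [ 0.62569985  0.10957682  0.08353238]]
```

```bash
cat >> h.py <<'E'
PJ=np.array([.5591,.0128,-.0005,.1464])
def plan(pos=None,jigpos=None,yaw=None,pitch=0,p=None):
    """print tool-frame rotvec+shift to reach world pos with jaws(z tool) along yaw, x down"""
    p=PJ if p is None else p
    st=env.get_state();M=Rq(st['orientation'])
    if jigpos is not None: pos=jig2w(p,[jigpos])[0]
    z0=M[:,2]
    if yaw is None: Mt=M
    else:
        z=np.array([np.cos(yaw),np.sin(yaw),0]); 
        if z@z0<0: z=-z
        x=np.array([0,0,-1.]);Mt=np.c_[x,np.cross(z,x),z]
    rv=R.from_matrix(M.T@Mt).as_rotvec();sh=M.T@(np.array(pos)-st['tcp_pos'])
    print('t',round(float(st['clock']),2),'tcp',np.round(st['tcp_pos'],4),'jig',np.round(w2jig(st['tcp_pos'],p),4),'F',np.round(st['wrist_force'],1))
    print('M',np.round(M,3).tolist());print('rot',np.round(rv,4),'shift',np.round(sh,4),'pos',np.round(pos,4))
def w2jig(w,p=None):
    p=PJ if p is None else p
    d=np.array(w)-p[:3];c,s=np.cos(p[3]),np.sin(p[3]);return np.array([c*d[0]+s*d[1],-s*d[0]+c*d[1],d[2]])
E
python3 -c "
from h import *
plan([.58,.03,.27],yaw=.1464+np.pi/2)"
```

```text
t 1.15 tcp [0.183  0.5452 0.2423] jig [-0.2945  0.5815  0.2428] F [-0.1 -0.8 -0.6]
M [[0.0, -0.948, 0.318], [0.0, 0.318, 0.948], [-1.0, -0.0, 0.0]]
rot [-4.702e-01  1.000e-04  0.000e+00] shift [-0.0277 -0.5403 -0.3621] pos [0.58 0.03 0.27]
```

Request:
{"op": "step_arm", "data": {
  "moves": [
    [[-0.04,0,0,-0.028,-0.045,-0.03,0],[-0.08,0,0,-0.028,-0.09,-0.06,0],[-0.12,0,0,-0.028,-0.135,-0.09,0],[-0.16,0,0,-0.028,-0.18,-0.12,0],[-0.2,0,0,-0.028,-0.225,-0.15,0],[-0.24,0,0,-0.028,-0.27,-0.18,0],[-0.28,0,0,-0.028,-0.315,-0.21,0],[-0.32,0,0,-0.028,-0.36,-0.24,0],[-0.36,0,0,-0.028,-0.405,-0.27,0],[-0.4,0,0,-0.028,-0.45,-0.3,0],[-0.44,0,0,-0.028,-0.495,-0.33,0],[-0.47,0,0,-0.028,-0.54,-0.362,0]]
  ],
  "force": 40
}}

```text
clock: 2.35
tcp_pos: [0.5473, 0.073, 0.2705]
orientation: [-0.462, 0.536, -0.462, -0.535]
wrist_force: [-0.2, 0.4, 0.4]
finger_gap: 0.0004
```

```bash
python3 - <<'E'
from h import *
st=env.get_state();im,d=env.read_camera('wrist');save('w1',im);np.savez('w1.npz',im=im,d=d,pos=st['tcp_pos'],q=st['orientation'])
plan([.58,.03,.27],yaw=.1464+np.pi/2);print(np.round(st['joint_pos'],3),np.round(st['qvel'],3))
print(np.round(T_wc('wrist',st),3))
E
```

```text
t 2.4 tcp [0.5519 0.0671 0.2697] jig [0.0008 0.0547 0.2702] F [ 4.9 -3.1  1.2]
M [[0.004, -0.99, -0.142], [-0.004, -0.142, 0.99], [-1.0, -0.003, -0.004]]
rot [-0.0037 -0.0044  0.0033] shift [-0.0001 -0.0225 -0.0407] pos [0.58 0.03 0.27]
[-0.013  0.262  0.045  1.353  0.    -0.16 ] [-0.755  0.451  0.586  0.131  0.005 -1.044]
[[-0.147  0.937  0.315  0.466]
 [ 0.989  0.14   0.047  0.06 ]
 [-0.     0.319 -0.948  0.403]
 [ 0.     0.     0.     1.   ]]
```

View pics/w1.png

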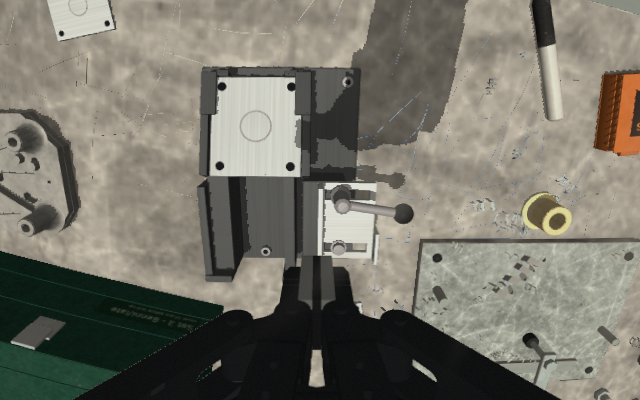

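The wrist view shows the whole jig: plate corners near (212,77), (300,77), (211,175) and (300,175), lever hub at (343,206), ball at (403,213), and the fence lip on the right at x≈376. The arm was still moving, so I'll retake it at rest.

```bash
python3 - <<'E'
from h import *
env.read_camera('wrist')
st=env.get_state();im,d=env.read_camera('wrist');s2=env.get_state()
save('w2',cv2.resize(im[50:290,170:430],None,fx=3,fy=3,interpolation=cv2.INTER_CUBIC)[:600,:]);np.savez('w2.npz',im=im,d=d,pos=st['tcp_pos'],q=st['orientation'])
print(np.abs(st['qvel']).max(),st['tcp_pos'],s2['tcp_pos'])
E
```

```text
0.07351734579169744 [0.54957938 0.06994989 0.26947195] [0.54768337 0.07218304 0.26958749]
```

View pics/w2.png

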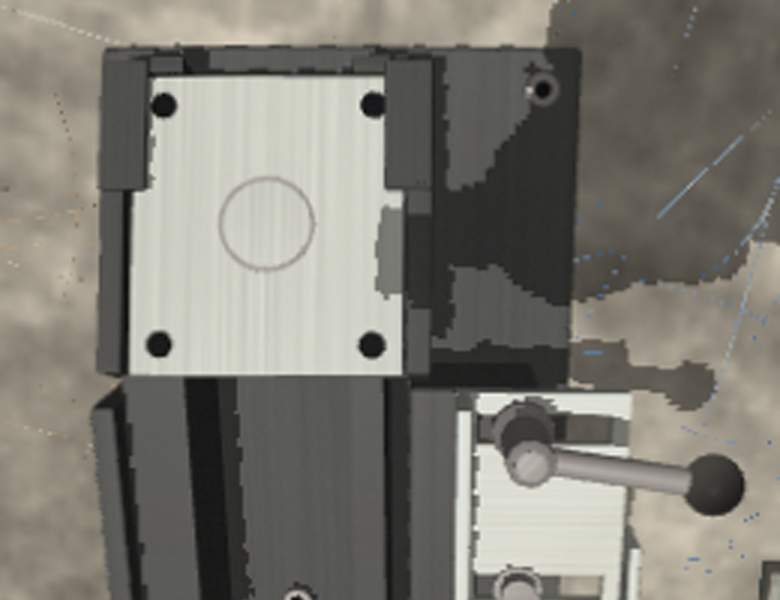

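```bash
python3 - <<'E'
from h import *
env.read_camera('wrist')
st=env.get_state();im,d=env.read_camera('wrist');s2=env.get_state()
save('w3',cv2.resize(im[60:220,190:430],None,fx=3.3,fy=3.3,interpolation=cv2.INTER_CUBIC));np.savez('w3.npz',im=im,d=d,pos=st['tcp_pos'],q=st['orientation'])
print(np.abs(st['qvel']).max(),st['tcp_pos'],s2['tcp_pos'])
g=cv2.cvtColor(im,cv2.COLOR_RGB2GRAY)
print(g[150:182,260]);print(g[70:84,250]); print(g[160,205:220],g[160,295:312])
E
```

```text
0.043948610097127694 [0.54650751 0.07367311 0.2697653 ] [0.54590428 0.07472747 0.27002802]
[206 206 206 207 206 207 206 206 207 207 207 208 207 208 208 209 209 209
 209 209 209 209 209 209 210 211 211 183 101  89  90  90]
[ 94  94  94  94  94  77  46  48 147 201 208 208 208 209]
[ 68  31  26  66 157 208 202 201 202 204 204 208 211 207 198] [208 207 205 199 163  57  78  86  87  86  85  83  83  69  33  44  45]
```

View pics/w3.png

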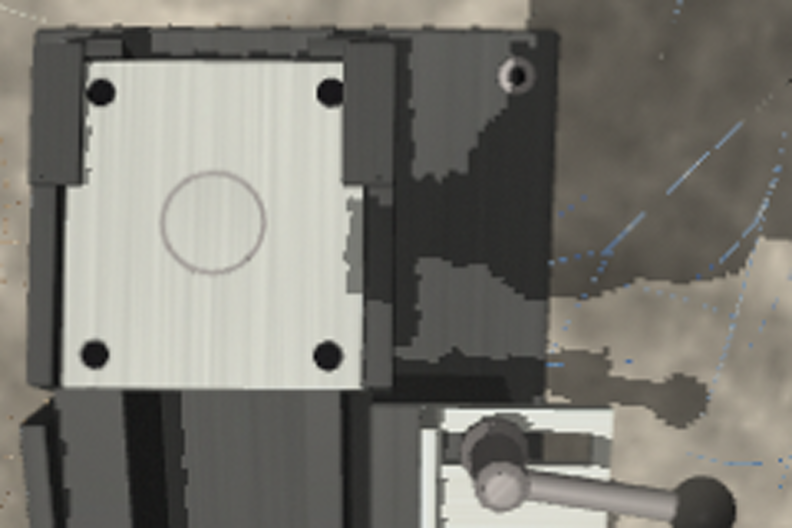

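```bash
python3 - <<'E'
from h import *
z=np.load('w3.npz');st={'tcp_pos':z['pos'],'orientation':z['q']};Tw=T_wc('wrist',st)
Q={'ul':(-.002,.045,.0658),'ur':(-.002,-.045,.0658),'hub':(.02,.086,.093),'hubt':(.02,.086,.093)}
Tt,Ts=T_wc('top'),T_wc('scene')
ot=[('top',Tt,Q['ul'],(289,216)),('top',Tt,Q['ur'],(323,211.2)),('top',Tt,Q['hub'],(272.4,210.4)),
('scene',Ts,Q['ul'],(299.2,207.6)),('scene',Ts,Q['ur'],(330.4,213.6)),('scene',Ts,Q['hub'],(288,193.6))]
ow=[('wrist',Tw,Q['ul'],(300.3,177.4)),('wrist',Tw,Q['ur'],(208.6,177.4)),('wrist',Tw,Q['hub'],(342.1,207.3)),
('wrist',Tw,(-.096,0,.0316),(255.5,78.2))]
for o in (ow,ow+ot):
    p,f=fit(o,[.559,0.0128,0,0.146]);print(np.round(p,4),np.round(f,2))
# depth checks
def dp(n,uv,T,d):
    u,v=map(int,np.round(uv));return pt(n,uv,np.median(d[v-1:v+2,u-1:u+2]),T)
for nm,uv in dict(hub=(342,207),ball=(403,213),pltop=(255,170),plbot=(255,85),plmid=(255,127)).items():
    w=dp('wrist',uv,Tw,z['d']);print(nm,np.round(w,4),np.round(w2jig(w,p),4))
# ball ray at .084
a=pt('wrist',(403.3,213.3),1,Tw);o=Tw[:3,3];k=(.084-o[2])/(a[2]-o[2]);b=w2jig(o+k*(a-o),p);print('ball jig',b,'ang',np.arctan2(b[0]-.02,b[1]-.086),np.hypot(b[0]-.02,b[1]-.086))
E
```

```text
[ 5.612e-01  1.310e-02 -1.000e-04  1.411e-01] [-0.73 -0.07  0.4  -0.14  0.41  0.31 -0.18 -0.09 -0.06]
[ 0.561   0.0131 -0.0006  0.1421] [-0.68 -0.36  0.54 -0.34  0.43 -0.08 -0.19 -0.23  0.64 -0.26  0.1  -1.18
 -0.29 -0.9   0.36 -0.6  -0.43 -0.05  0.08 -1.46 -0.28]
hub [0.5675 0.1002 0.0953] [0.0188 0.0853 0.0959]
ball [0.5656 0.158  0.0942] [0.0251 0.1428 0.0947]
pltop [0.5521 0.0129 0.0644] [-0.0089  0.001   0.065 ]
plbot [0.4727 0.0006 0.0353] [-0.0892  0.0001  0.0358]
plmid [0.5123 0.0068 0.0499] [-0.0492  0.0006  0.0505]
ball jig [0.02910555 0.14580576 0.08456464] ang 0.15109165967502217 0.06049496210855671
```

```bash
sed -i 's/^PJ=.*/PJ=np.array([.561,.0131,-.0004,.1415])/' h.py; python3 -c "
from h import *
plan(jigpos=(-.135,0,.13),yaw=.1415+np.pi/2);plan(jigpos=(-.135,0,.03),yaw=.1415+np.pi/2)"
```

```text
t 2.6 tcp [0.5459 0.0747 0.27  ] jig [-0.0063  0.0631  0.2704] F [ 0.1 -0.1  0.1]
M [[-0.001, -0.99, -0.145], [0.0, -0.145, 0.99], [-1.0, 0.001, 0.001]]
rot [ 0.0035  0.0006 -0.0009] shift [ 0.1405  0.1288 -0.0628] pos [ 0.4273 -0.0059  0.1296]
t 2.6 tcp [0.5459 0.0747 0.27  ] jig [-0.0063  0.0631  0.2704] F [ 0.1 -0.1  0.1]
M [[-0.001, -0.99, -0.145], [0.0, -0.145, 0.99], [-1.0, 0.001, 0.001]]
rot [ 0.0035  0.0006 -0.0009] shift [ 0.2405  0.1287 -0.0628] pos [ 0.4273 -0.0059  0.0296]
```

Request:
{"op": "step_arm", "data": {
  "moves": [
    [[0,0,0,0.02,0.04,-0.02,0],[0,0,0,0.04,0.08,-0.04,0],[0,0,0,0.06,0.11,-0.055,0],[0.003,0,0,0.09,0.129,-0.063,0],[0.003,0,0,0.125,0.129,-0.063,0],[0.003,0,0,0.16,0.129,-0.063,0],[0.003,0,0,0.19,0.129,-0.063,0],[0.003,0,0,0.22,0.129,-0.063,0],[0.003,0,0,0.24,0.129,-0.063,0],[0.003,0,0,0.24,0.129,-0.063,0]]
  ]
}}

```text
clock: 3.6
tcp_pos: [0.4241, -0.0042, 0.0282]
orientation: [0.462, -0.533, 0.464, 0.537]
wrist_force: [-0.3, -0.0, -0.0]
finger_gap: -0.0
```

```bash
python3 - <<'E'
from h import *
im,d=env.read_camera('wrist');save('w4',im)
im,d=env.read_camera('scene');save('s4',cv2.resize(im[140:290,230:390],None,fx=4,fy=4,interpolation=cv2.INTER_CUBIC))
plan(jigpos=(-.11,0,.03),yaw=.1415+np.pi/2)
E
```

```text
t 3.7 tcp [ 0.4267 -0.0051  0.0306] jig [-0.1356  0.001   0.031 ] F [-0.4 -0.   0.2]
M [[-0.001, -0.99, -0.144], [0.001, -0.144, 0.99], [-1.0, 0.001, 0.001]]
rot [ 0.0025  0.0008 -0.0013] shift [ 0.001  -0.0256 -0.001 ] pos [ 0.4521 -0.0024  0.0296]
```

View pics/w4.png

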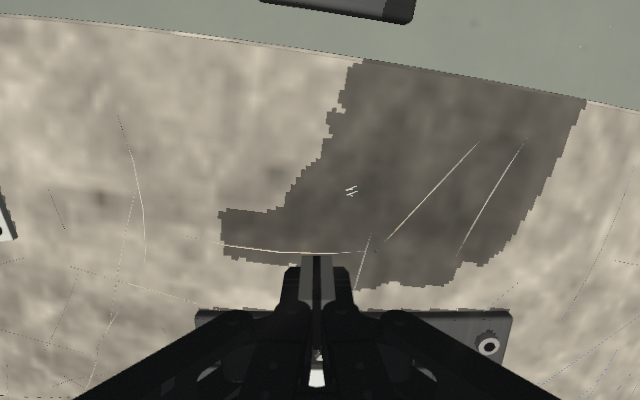

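View pics/s4.png

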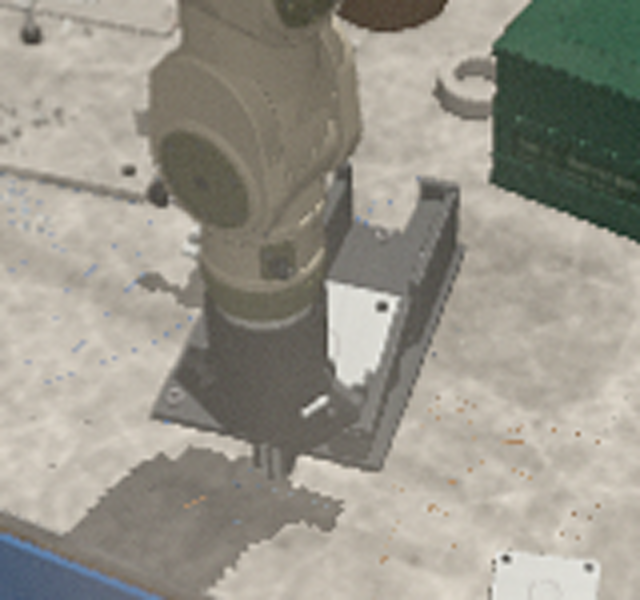

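Request:
{"op": "step_arm", "data": {
  "moves": [
    [[0,0,0,0,-0.01,-0.001,0],[0,0,0,0,-0.02,-0.001,0],[0,0,0,0,-0.026,-0.001,0],[0,0,0,-0.001,-0.031,-0.001,0],[0,0,0,-0.003,-0.036,-0.001,0],[0,0,0,-0.005,-0.041,-0.001,0],[0,0,0,-0.007,-0.046,-0.001,0],[0,0,0,-0.008,-0.051,-0.001,0]]
  ]
}}

```text
clock: 4.5
tcp_pos: [0.4772, 0.0012, 0.0387]
orientation: [0.462, -0.534, 0.463, 0.535]
wrist_force: [-6.2, -0.8, 3.8]
finger_gap: 0.0003
```

```bash
python3 - <<'E'
from h import *
im,d=env.read_camera('scene');save('s5',cv2.resize(im[140:290,230:390],None,fx=4,fy=4,interpolation=cv2.INTER_CUBIC))
plan(jigpos=(-.06,0,.048),yaw=.1415+np.pi/2)
E
```

```text
t 4.55 tcp [0.4782 0.0012 0.0389] jig [-0.0837 -0.0001  0.0393] F [-2.3  0.8  1.6]
M [[-0.001, -0.99, -0.143], [0.0, -0.143, 0.99], [-1.0, 0.001, 0.001]]
rot [ 0.0024  0.0007 -0.0011] shift [-0.0087 -0.0237  0.    ] pos [0.5016 0.0046 0.0476]
```

View pics/s5.png

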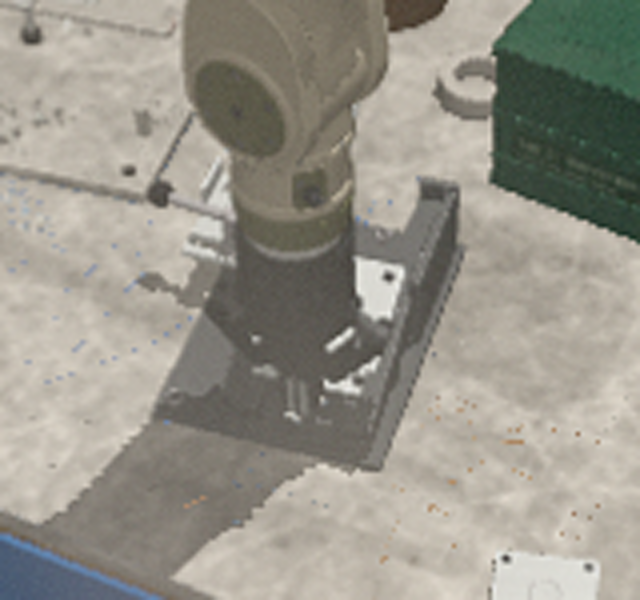

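The plate has moved about 22 mm up the slope with roughly 6 N of push. I'll continue.

Request:
{"op": "step_arm", "data": {
  "moves": [
    [[0,0,0,-0.002,-0.006,0,0],[0,0,0,-0.004,-0.011,0,0],[0,0,0,-0.006,-0.016,0,0],[0,0,0,-0.008,-0.021,0,0],[0,0,0,-0.009,-0.026,0,0],[0,0,0,-0.011,-0.031,0,0],[0,0,0,-0.013,-0.036,0,0],[0,0,0,-0.015,-0.041,0,0],[0,0,0,-0.016,-0.046,0,0],[0,0,0,-0.017,-0.05,0,0]]
  ]
}}

```text
clock: 5.55
tcp_pos: [0.5267, 0.0082, 0.0559]
orientation: [0.462, -0.534, 0.464, 0.536]
wrist_force: [-9.3, -2.4, 8.8]
finger_gap: -0.0001
```

```bash
python3 - <<'E'
from h import *
im,d=env.read_camera('scene');save('s6',cv2.resize(im[140:290,230:390],None,fx=4,fy=4,interpolation=cv2.INTER_CUBIC))
plan(jigpos=(-.007,0,.055),yaw=.1415+np.pi/2)
E
```

```text
t 5.6 tcp [0.5276 0.0083 0.0561] jig [-0.0338 -0.0001  0.0565] F [-4.3 -0.6  3.9]
M [[-0.003, -0.99, -0.143], [-0.0, -0.143, 0.99], [-1.0, 0.003, 0.0]]
rot [ 0.0023  0.0003 -0.0026] shift [ 0.0014 -0.0268 -0.    ] pos [0.5541 0.0121 0.0546]
```

View pics/s6.png

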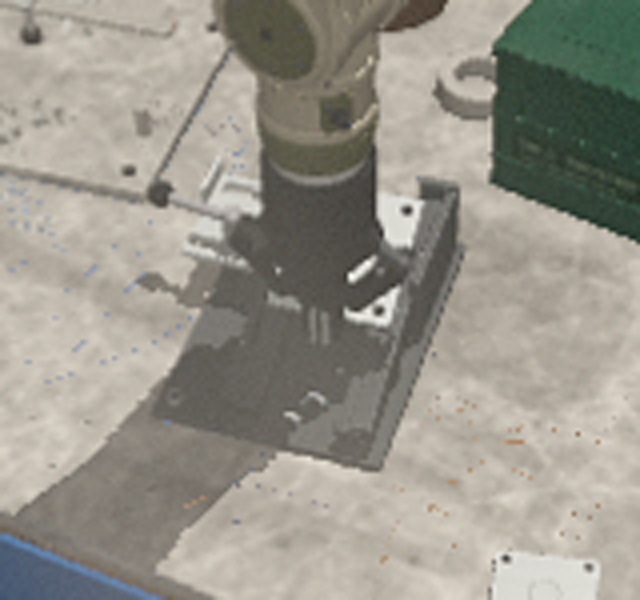

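Request:
{"op": "step_arm", "data": {
  "moves": [
    [[0,0,0,0,-0.006,0,0],[0,0,0,0,-0.011,0,0],[0,0,0,0,-0.016,0,0],[0,0,0,0,-0.02,0,0],[0,0,0,0,-0.023,0,0],[0,0,0,0,-0.025,0,0]]
  ]
}}

```text
clock: 6.2
tcp_pos: [0.553, 0.012, 0.056]
orientation: [0.462, -0.534, 0.463, 0.535]
wrist_force: [-0.5, -0.0, 0.8]
finger_gap: -0.0
```

```bash
python3 - <<'E'
from h import *
im,d=env.read_camera('scene');save('s7',cv2.resize(im[140:290,230:390],None,fx=4,fy=4,interpolation=cv2.INTER_CUBIC))
im,d=env.read_camera('top');save('t7',cv2.resize(im[155:270,225:355],None,fx=5,fy=5,interpolation=cv2.INTER_CUBIC))
plan(jigpos=(-.005,0,.055),yaw=.1415+np.pi/2)
E
```

```text
t 6.3 tcp [0.553  0.0119 0.056 ] jig [-0.0081 -0.      0.0564] F [-0.  -0.2 -0.3]
M [[-0.002, -0.99, -0.143], [-0.0, -0.143, 0.99], [-1.0, 0.002, 0.0]]
rot [ 0.0024  0.0002 -0.0018] shift [ 0.0014 -0.0031  0.    ] pos [0.556  0.0124 0.0546]
```

View pics/s7.png

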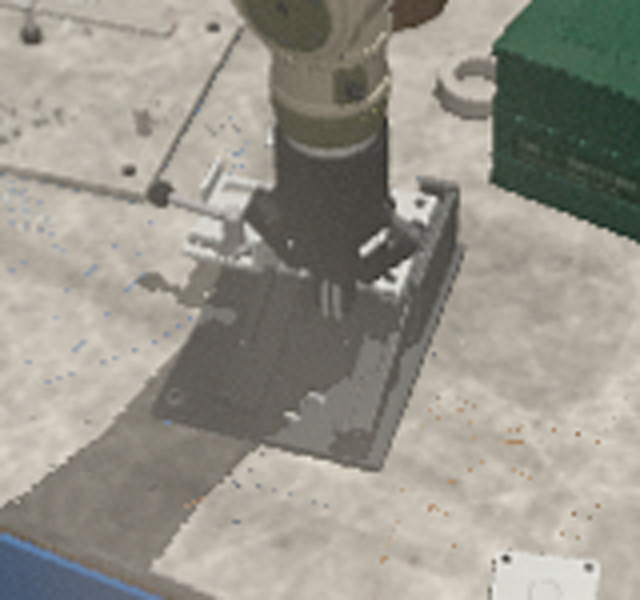

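View pics/t7.png

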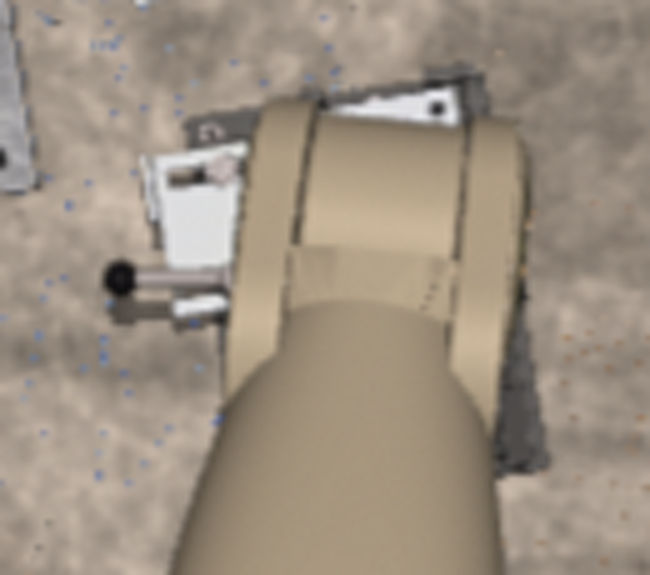

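The plate lies level, close to the end stop. I'll push gently on to feel the stop.

Request:
{"op": "step_arm", "data": {
  "moves": [
    [[0,0,0,0.001,-0.001,0,0],[0,0,0,0.001,-0.002,0,0],[0,0,0,0.001,-0.003,0,0],[0,0,0,0.001,-0.004,0,0],[0,0,0,0.001,-0.004,0,0]]
  ]
}}

```text
clock: 6.8
tcp_pos: [0.5564, 0.0125, 0.0549]
orientation: [0.462, -0.534, 0.463, 0.535]
wrist_force: [-1.9, 0.3, 1.1]
finger_gap: -0.0001
```

```bash
python3 -c "
from h import *
plan(jigpos=(-.005,0,.055),yaw=.1415+np.pi/2)"
```

```text
t 6.8 tcp [0.5564 0.0125 0.0549] jig [-0.0047  0.      0.0553] F [-1.9  0.3  1.1]
M [[-0.003, -0.99, -0.143], [-0.0, -0.143, 0.99], [-1.0, 0.003, 0.0]]
rot [ 0.0024  0.0004 -0.0029] shift [ 0.0003  0.0003 -0.    ] pos [0.556  0.0124 0.0546]
```

Request:
{"op": "step_arm", "data": {
  "moves": [
    [[0,0,0,0,-0.001,0,0],[0,0,0,0,-0.002,0,0],[0,0,0,0,-0.002,0,0]]
  ]
}}

```text
clock: 7.1
tcp_pos: [0.5565, 0.0127, 0.0548]
orientation: [0.461, -0.533, 0.464, 0.536]
wrist_force: [-6.2, -1.9, 4.7]
finger_gap: 0.0001
```

The stop is felt: the TCP no longer advances and the push is at 6 N. I'll back off, rise, and go to a viewing pose over the fence side.

Request:
{"op": "step_arm", "data": {
  "moves": [
    [[0,0,0,0,0.012,0,0],[0,0,0,-0.01,0.03,0,0],[0,0,0,-0.05,0.03,0,0],[0,0,0,-0.1,0.03,0,0],[0,0,0,-0.14,0.03,0,0],[0,0,0,-0.18,0.01,0.03,0],[0,0,0,-0.19,-0.01,0.07,0],[0,0,0,-0.195,-0.03,0.1,0],[0,0,0,-0.195,-0.055,0.13,0],[0,0,0,-0.195,-0.08,0.165,0],[0,0,0,-0.195,-0.08,0.165,0],[0,0,0,-0.195,-0.08,0.165,0]]
  ]
}}

```text
clock: 8.3
tcp_pos: [0.6137, 0.1885, 0.2486]
orientation: [0.461, -0.533, 0.464, 0.537]
wrist_force: [-0.3, -0.8, -0.9]
finger_gap: -0.0003
```

```bash
python3 - <<'E'
from h import *
for i in range(2): env.read_camera('wrist')
st=env.get_state();im,d=env.read_camera('wrist');save('w8',im);np.savez('w8.npz',im=im,d=d,pos=st['tcp_pos'],q=st['orientation'])
print(np.abs(st['qvel']).max())
im,d=env.read_camera('top');save('t8',cv2.resize(im[155:270,225:355],None,fx=5,fy=5,interpolation=cv2.INTER_CUBIC))
plan(jigpos=(.075,.17,.1),yaw=.1415+np.pi/2)
E
```

```text
0.015206471455135965
t 8.5 tcp [0.6131 0.1864 0.2497] jig [0.076  0.1643 0.2501] F [-0.3  0.1 -0.8]
M [[-0.006, -0.99, -0.142], [-0.001, -0.142, 0.99], [-1.0, 0.006, 0.0]]
rot [ 0.0008  0.0003 -0.0062] shift [0.1501 0.     0.0057] pos [0.6113 0.192  0.0996]
```

View pics/w8.png

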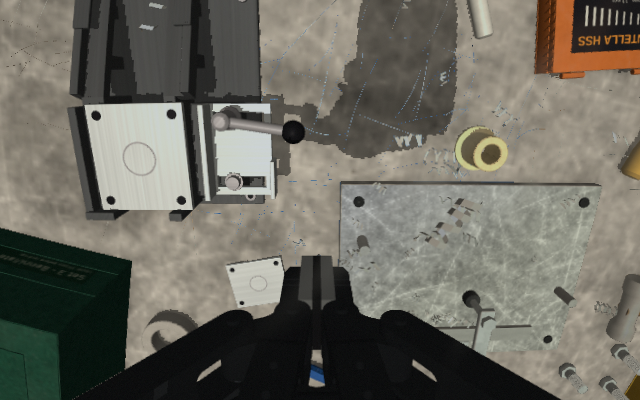

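View pics/t8.png

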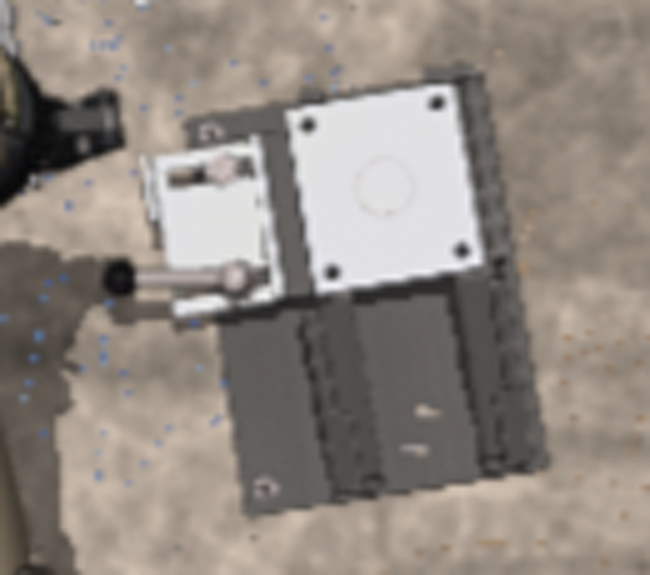

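The plate lies level on the rails against the end stop (wrist corners near (85,104), (183,102), (196,208) and (92,211)). The fence is still back with its lip near (273,178), and the lever is loose. I'll check the plate and the lip in jig coordinates.

```bash
python3 - <<'E'
from h import *
z=np.load('w8.npz');st={'tcp_pos':z['pos'],'orientation':z['q']};T=T_wc('wrist',st)
vv,uu=np.mgrid[95:222,80:300];P=pts('wrist',np.c_[uu.ravel(),vv.ravel()],z['d'][95:222,80:300].ravel(),T)
J=np.array([w2jig(a) for a in P]);g=cv2.cvtColor(z['im'],cv2.COLOR_RGB2GRAY)[95:222,80:300].ravel()
m=(g>170)&(abs(J[:,2]-.066)<.006)&(J[:,1]<.06)&(J[:,1]>-.06)&(J[:,0]>-.01)&(J[:,0]<.115)
mask=np.zeros((127,220),np.uint8);mask.ravel()[m]=255;mask=cv2.morphologyEx(mask,cv2.MORPH_OPEN,np.ones((3,3)))
m=mask.ravel()>0
A=np.c_[J[m][:,:2],np.ones(m.sum())];print('plane',np.linalg.lstsq(A,J[m][:,2],rcond=None)[0],'x',np.percentile(J[m,0],[.5,99.5]),'y',np.percentile(J[m,1],[.5,99.5]))
r=cv2.minAreaRect((J[m][:,:2]*1000).astype(np.float32));print(r)
# lip pixels
s=(J[:,1]>.12)&(J[:,1]<.15)&(J[:,2]>.055)&(J[:,2]<.078);print('lip',s.sum(),np.percentile(J[s],[2,50,98],axis=0))
# proj of expected lip corners for fence=0
print(proj('wrist',jig2w(PJ,[(.057,.137,.07),(.093,.137,.07),(.006,.041,.066),(.106,.041,.066),(.006,-.049,.066),(.106,-.049,.066)]),T).round(1))
im=z['im'];save('w8z',cv2.resize(im[90:225,70:310],None,fx=3.3,fy=3.3,interpolation=cv2.INTER_CUBIC))
E
```

```text
plane [-0.00107899 -0.00064146  0.06768964] x [0.00641845 0.10475751] y [-0.04347043  0.04467388]
((55.746124267578125, 0.50469970703125), (99.46559143066406, 90.2462158203125), 0.09769473969936371)
lip 333 [[0.01155865 0.12010513 0.05519048]
 [0.06766374 0.12390741 0.07003851]
 [0.09224967 0.12595909 0.07257615]]
[[286.2 160.2]
 [287.1 198.3]
 [176.7 102.5]
 [188.4 209.7]
 [ 80.1 104.6]
 [ 99.1 209.4]]
```

View pics/w8z.png

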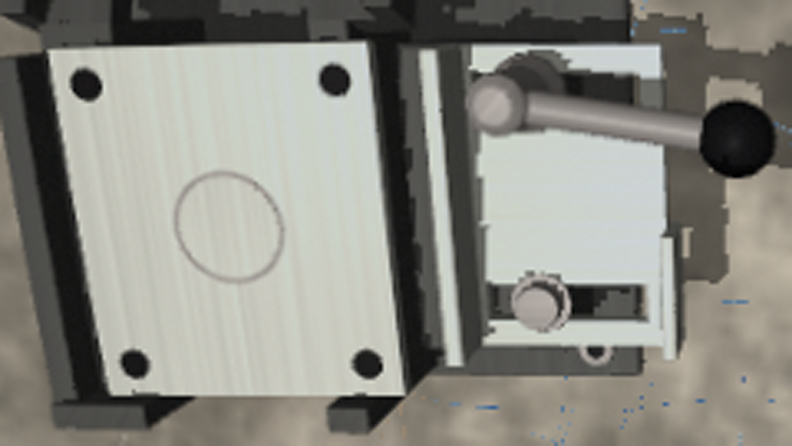

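The plate sits at jig x≈56 mm, y≈0.5 mm, underside ≈61 mm, and is square. The fence lip's outer face is at y≈126 mm, so the fence starts at ≈0.011. Next I'll descend outside the lip.

Request:
{"op": "step_arm", "data": {
  "moves": [
    [[0,0,0,0.035,-0.002,0.003,0],[0,0,0,0.07,-0.002,0.003,0],[0,0,0,0.105,-0.002,0.003,0],[0,0,0,0.135,-0.002,0.003,0],[0,0,0,0.16,-0.002,0.003,0],[0,0,0,0.175,-0.002,0.003,0],[0,0,0,0.184,-0.002,0.003,0],[0,0,0,0.184,-0.002,0.003,0]]
  ]
}}

```text
clock: 9.3
tcp_pos: [0.6127, 0.1886, 0.0649]
orientation: [0.461, -0.532, 0.466, 0.536]
wrist_force: [-0.4, 1.0, 0.0]
finger_gap: 0.0003
```

```bash
python3 - <<'E'
from h import *
im,d=env.read_camera('scene');save('s9',cv2.resize(im[120:270,230:390],None,fx=4,fy=4,interpolation=cv2.INTER_CUBIC))
im,d=env.read_camera('wrist');save('w9',im)
plan(jigpos=(.078,.1195,.066),yaw=.1415+np.pi/2)
E
```

```text
t 9.4 tcp [0.6141 0.1892 0.0667] jig [0.0774 0.1669 0.0671] F [-0.4  0.6 -0.1]
M [[-0.005, -0.99, -0.141], [-0.0, -0.141, 0.99], [-1.0, 0.005, 0.0]]
rot [ 0.0002  0.0004 -0.0047] shift [ 0.0011 -0.0006 -0.0474] pos [0.6214 0.1424 0.0656]
```

View pics/s9.png

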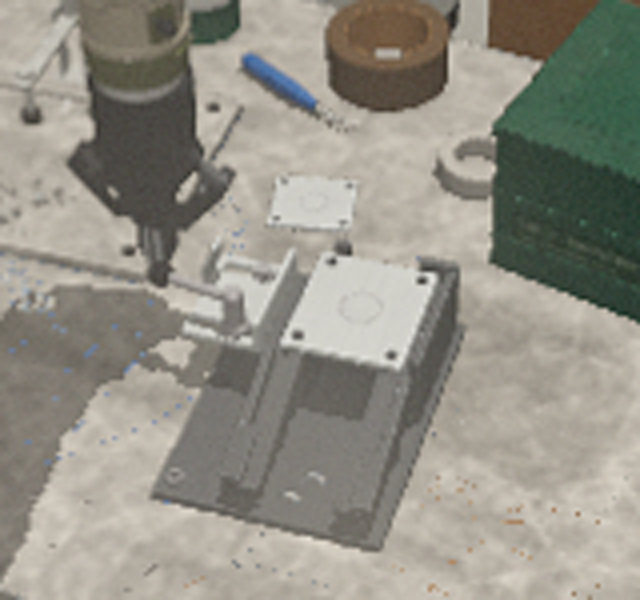

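View pics/w9.png

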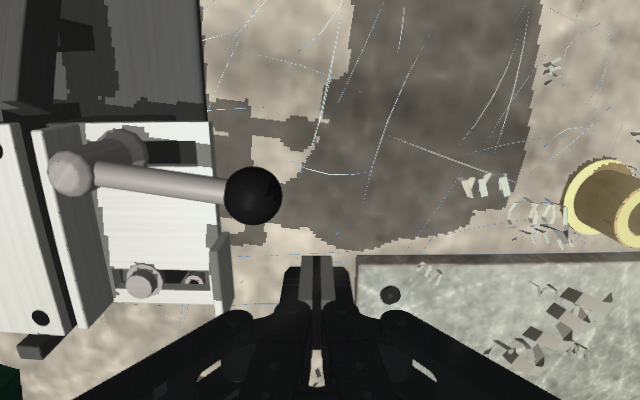

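The fingers stand outside the lip (wrist view: lip at (222,270), fingertips at (315,270)). Now I'll push along -y.

Request:
{"op": "step_arm", "data": {
  "moves": [
    [[0,0,0,0.001,-0.001,-0.008,0],[0,0,0,0.001,-0.001,-0.015,0],[0,0,0,0.001,-0.001,-0.02,0],[0,0,0,0.001,-0.001,-0.025,0],[0,0,0,0.001,-0.001,-0.03,0],[0,0,0,0.001,-0.001,-0.034,0],[0,0,0,0.001,-0.001,-0.038,0],[0,0,0,0.001,-0.001,-0.042,0]]
  ]
}}

```text
clock: 10.2
tcp_pos: [0.6211, 0.1479, 0.0659]
orientation: [0.462, -0.533, 0.464, 0.535]
wrist_force: [-1.1, 3.4, 2.2]
finger_gap: -0.0
```

```bash
python3 -c "
from h import *
plan(jigpos=(.078,.1195,.066),yaw=.1415+np.pi/2)
im,d=env.read_camera('wrist');save('w10',im)"
```

```text
t 10.2 tcp [0.6211 0.1479 0.0659] jig [0.0785 0.125  0.0663] F [-1.1  3.4  2.2]
M [[-0.005, -0.99, -0.142], [0.0, -0.142, 0.99], [-1.0, 0.004, 0.001]]
rot [ 0.0006  0.0009 -0.0044] shift [ 0.0003  0.0005 -0.0055] pos [0.6214 0.1424 0.0656]
```

View pics/w10.png

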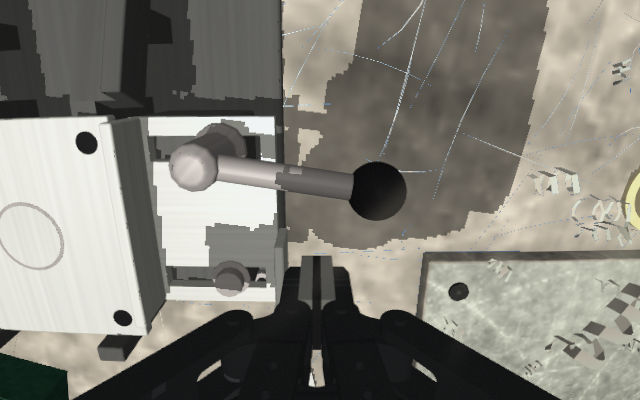

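Request:
{"op": "step_arm", "data": {
  "moves": [
    [[0,0,0,0,0,-0.002,0],[0,0,0,0,0,-0.004,0],[0,0,0,0,0,-0.005,0],[0,0,0,0,0,-0.006,0],[0,0,0,0,0,-0.006,0]]
  ]
}}

```text
clock: 10.75
tcp_pos: [0.622, 0.1412, 0.0658]
orientation: [0.462, -0.533, 0.465, 0.535]
wrist_force: [-1.6, 3.3, 1.0]
finger_gap: 0.0002
```

```bash
python3 -c "
from h import *
plan(jigpos=(.078,.1195,.066),yaw=.1415+np.pi/2)"
```

```text
t 10.75 tcp [0.622  0.1412 0.0658] jig [0.0784 0.1182 0.0662] F [-1.6  3.3  1. ]
M [[-0.005, -0.99, -0.141], [-0.001, -0.141, 0.99], [-1.0, 0.005, 0.0]]
rot [-0.      0.0001 -0.0046] shift [0.0002 0.0004 0.0013] pos [0.6214 0.1424 0.0656]
```

Request:
{"op": "step_arm", "data": {
  "moves": [
    [[0,0,0,0,0,-0.001,0],[0,0,0,0,0,-0.002,0],[0,0,0,0,0,-0.003,0],[0,0,0,0,0,-0.003,0]]
  ]
}}

```text
clock: 11.15
tcp_pos: [0.6221, 0.1407, 0.0659]
orientation: [0.463, -0.532, 0.463, 0.537]
wrist_force: [-2.1, 11.5, 2.0]
finger_gap: 0.0001
```

```bash
python3 -c "
from h import *
plan(jigpos=(.078,.1195,.066),yaw=.1415+np.pi/2)"
```

```text
t 11.15 tcp [0.6221 0.1407 0.0659] jig [0.0784 0.1177 0.0663] F [-2.1 11.5  2. ]
M [[-0.005, -0.99, -0.143], [0.004, -0.143, 0.99], [-1.0, 0.004, 0.005]]
rot [ 0.0018  0.0048 -0.0043] shift [0.0003 0.0004 0.0018] pos [0.6214 0.1424 0.0656]
```

The advance stopped and the force rose to 11.5 N. I'll give one slightly firmer press, then back off and look.

Request:
{"op": "step_arm", "data": {
  "moves": [
    [[0,0,0,0,0,-0.001,0],[0,0,0,0,0,-0.003,0],[0,0,0,0,0,-0.003,0],[0,0,0,0,0,-0.003,0]]
  ]
}}

```text
clock: 11.55
tcp_pos: [0.622, 0.1406, 0.066]
orientation: [0.464, -0.531, 0.461, 0.539]
wrist_force: [-0.6, 12.2, 1.6]
finger_gap: -0.0
```

Request:
{"op": "step_arm", "data": {
  "moves": [
    [[0,0,0,0,0,0.01,0],[0,0,0,0,0,0.025,0],[0,0,0,0,0,0.045,0],[0,0,0,-0.04,0,0.055,0],[0,0,0,-0.08,0,0.055,0],[0,0,0,-0.12,0,0.055,0],[0,0,0,-0.16,0,0.055,0],[0,0,0,-0.18,0,0.055,0],[0,0,0,-0.18,0,0.055,0],[0,0,0,-0.18,0,0.055,0]]
  ]
}}

```text
clock: 12.55
tcp_pos: [0.615, 0.1934, 0.2461]
orientation: [0.463, -0.532, 0.461, 0.538]
wrist_force: [-0.0, 1.4, -0.2]
finger_gap: -0.0003
```

```bash
python3 - <<'E'
from h import *
for i in range(2): env.read_camera('wrist')
st=env.get_state();im,d=env.read_camera('wrist');save('w11',im);np.savez('w11.npz',im=im,d=d,pos=st['tcp_pos'],q=st['orientation'])
z=np.load('w11.npz');T=T_wc('wrist',st);print(np.abs(st['qvel']).max())
vv,uu=np.mgrid[60:260,40:320];P=pts('wrist',np.c_[uu.ravel(),vv.ravel()],d[60:260,40:320].ravel(),T)
J=np.array([w2jig(a) for a in P]);g=cv2.cvtColor(im,cv2.COLOR_RGB2GRAY)[60:260,40:320].ravel()
m=(g>170)&(abs(J[:,2]-.067)<.004)&(J[:,1]<.06)&(J[:,1]>-.06)&(J[:,0]>-.01)&(J[:,0]<.115)
mask=np.zeros((200,280),np.uint8);mask.ravel()[m]=255;mask=cv2.morphologyEx(mask,cv2.MORPH_OPEN,np.ones((3,3)));m=mask.ravel()>0
print(cv2.minAreaRect((J[m][:,:2]*1000).astype(np.float32)),'y',np.percentile(J[m,1],[.5,99.5]),'z',np.median(J[m,2]))
s=(J[:,1]>.09)&(J[:,1]<.14)&(J[:,2]>.062)&(J[:,2]<.078)&(J[:,0]>.05);print('lip',s.sum(),np.percentile(J[s],[2,50,98],axis=0))
print(proj('wrist',jig2w(PJ,[(.057,.105,.07),(.093,.105,.07),(.006,.041,.066),(.106,.041,.066),(.006,-.049,.066),(.106,-.049,.066)]),T).round(1))
save('w11z',cv2.resize(im[70:230,60:320],None,fx=3,fy=3,interpolation=cv2.INTER_CUBIC))
plan(jigpos=(0,.135,.15),yaw=.1415+np.pi/2)
E
```

```text
0.007523732571575712
((55.33837890625, -5.592365264892578), (99.81092071533203, 88.7425308227539), 0.41463592648506165) y [-0.0487746   0.03609439] z 0.06766145711478987
lip 260 [[0.05748219 0.09067306 0.06214851]
 [0.07457741 0.10260557 0.07096136]
 [0.09151714 0.10395871 0.07258713]]
[[241.  159.3]
 [243.4 198. ]
 [165.3 100.6]
 [177.9 209.8]
 [ 67.  102.7]
 [ 87.  209.5]]
t 12.7 tcp [0.614  0.1932 0.2443] jig [0.0779 0.1708 0.2447] F [ 0.3  0.3 -0.1]
M [[-0.009, -0.989, -0.145], [0.009, -0.145, 0.989], [-1.0, 0.008, 0.01]]
rot [ 0.004   0.0097 -0.0078] shift [ 0.0949  0.0773 -0.0364] pos [0.542  0.1468 0.1496]
```

View pics/w11z.png

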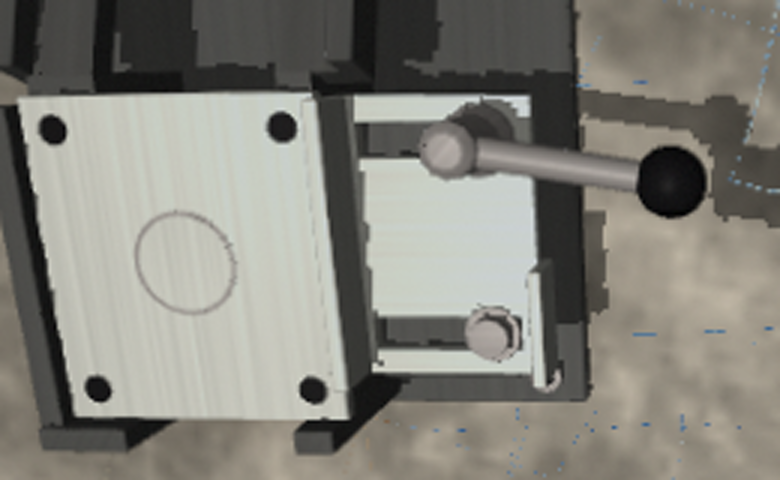

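The fence has the plate snug: plate y≈-4 to -5 mm, x≈55–56 mm, square, lip at y≈104.5 mm. The lever is still loose, with its ball at zoom (671,181). Next I'll go to the -x side of the lever bar, fingertips at about 79 mm, above the lip (70 mm).

```bash
python3 - <<'E'
from h import *
z=np.load('w11.npz');T=T_wc('wrist',{'tcp_pos':z['pos'],'orientation':z['q']})
a=pt('wrist',(60+671/3,70+181/3),1,T);o=T[:3,3];k=(.084-o[2])/(a[2]-o[2]);b=w2jig(o+k*(a-o));print('ball jig',b,'ang',np.arctan2(b[0]-.02,b[1]-.086),np.hypot(b[0]-.02,b[1]-.086))
plan(jigpos=(-.010,.138,.16),yaw=.1415+np.pi/2)
plan(jigpos=(-.010,.138,.09),yaw=.1415+np.pi/2)
E
```

```text
ball jig [0.02989972 0.14462681 0.0844    ] ang 0.1672819739944738 0.05945676518740114
t 12.7 tcp [0.614  0.1932 0.2443] jig [0.0779 0.1708 0.2447] F [ 0.3  0.3 -0.1]
M [[-0.009, -0.989, -0.145], [0.009, -0.145, 0.989], [-1.0, 0.008, 0.01]]
rot [ 0.004   0.0097 -0.0078] shift [ 0.085   0.0874 -0.0333] pos [0.5316 0.1483 0.1596]
t 12.7 tcp [0.614  0.1932 0.2443] jig [0.0779 0.1708 0.2447] F [ 0.3  0.3 -0.1]
M [[-0.009, -0.989, -0.145], [0.009, -0.145, 0.989], [-1.0, 0.008, 0.01]]
rot [ 0.004   0.0097 -0.0078] shift [ 0.155   0.0868 -0.034 ] pos [0.5316 0.1483 0.0896]
```

Request:
{"op": "step_arm", "data": {
  "moves": [
    [[0.002,0.005,-0.004,0.01,0.03,-0.012,0],[0.004,0.01,-0.008,0.03,0.06,-0.024,0],[0.004,0.01,-0.008,0.05,0.087,-0.033,0],[0.004,0.01,-0.008,0.08,0.087,-0.033,0],[0.004,0.01,-0.008,0.11,0.087,-0.034,0],[0.004,0.01,-0.008,0.135,0.087,-0.034,0],[0.004,0.01,-0.008,0.155,0.087,-0.034,0],[0.004,0.01,-0.008,0.155,0.087,-0.034,0],[0.004,0.01,-0.008,0.155,0.087,-0.034,0]]
  ]
}}

```text
clock: 13.6
tcp_pos: [0.5306, 0.1481, 0.0888]
orientation: [0.463, -0.534, 0.464, 0.534]
wrist_force: [0.7, -1.0, 1.0]
finger_gap: 0.0002
```

```bash
python3 - <<'E'
from h import *
im,d=env.read_camera('scene');save('s12',cv2.resize(im[120:270,230:390],None,fx=4,fy=4,interpolation=cv2.INTER_CUBIC))
im,d=env.read_camera('wrist');save('w12',im)
plan(jigpos=(-.010,.138,.09),yaw=.1415+np.pi/2)
st=env.get_state();j=w2jig(st['tcp_pos']);print(np.round(j,4))
for th in np.arange(.2,1.75,.1):
    u=np.array([np.sin(th),np.cos(th)]);t=np.array([np.cos(th),-np.sin(th)])
    d=.011*abs(np.cos(th))+.0145*abs(np.sin(th))+.0045
    c=np.array([.02,.086])+.055*u-d*t
    print(round(th,2),'jig',np.round(c,4),'tool y',round(-(c[0]-j[0]),4),'tool z',round(c[1]-j[1],4))
E
```

```text
t 13.7 tcp [0.5321 0.1483 0.0905] jig [-0.0095  0.138   0.0909] F [ 0.4 -0.3  0.5]
M [[0.002, -0.99, -0.141], [-0.0, -0.141, 0.99], [-1.0, -0.001, -0.0]]
rot [ 0.     -0.0004  0.0015] shift [0.0009 0.0005 0.    ] pos [0.5316 0.1483 0.0896]
[-0.0095  0.138   0.0909]
0.2 jig [0.0131 0.1435] tool y -0.0226 tool z 0.0056
0.3 jig [0.0178 0.1442] tool y -0.0273 tool z 0.0063
0.4 jig [0.0227 0.1446] tool y -0.0322 tool z 0.0066
0.5 jig [0.0278 0.1444] tool y -0.0373 tool z 0.0064
0.6 jig [0.0331 0.1437] tool y -0.0426 tool z 0.0057
0.7 jig [0.0384 0.1424] tool y -0.0479 tool z 0.0044
0.8 jig [0.0437 0.1405] tool y -0.0532 tool z 0.0026
0.9 jig [0.049 0.138] tool y -0.0585 tool z 0.0
1.0 jig [0.054  0.1348] tool y -0.0635 tool z -0.0032
1.1 jig [0.0589 0.1309] tool y -0.0683 tool z -0.007
1.2 jig [0.0633 0.1264] tool y -0.0728 tool z -0.0115
1.3 jig [0.0673 0.1213] tool y -0.0768 tool z -0.0166
1.4 jig [0.0707 0.1157] tool y -0.0802 tool z -0.0222
1.5 jig [0.0735 0.1096] tool y -0.083 tool z -0.0284
1.6 jig [0.0755 0.1037] tool y -0.085 tool z -0.0343
1.7 jig [0.0772 0.099 ] tool y -0.0867 tool z -0.0389
```

View pics/s12.png

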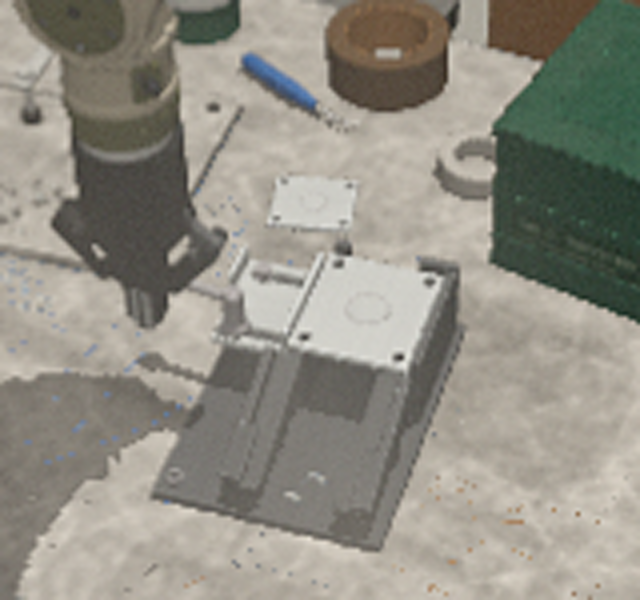

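View pics/w12.png

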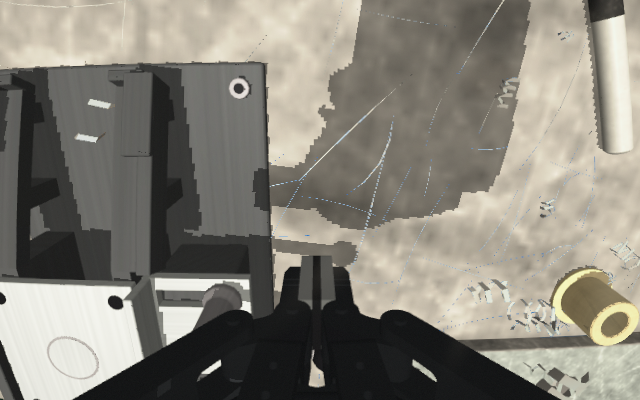

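The fingers stand behind the lever on its -x side. I'll push the first part of the arc.

Request:
{"op": "step_arm", "data": {
  "moves": [
    [[0,0,0,0.001,-0.01,0.003,0],[0,0,0,0.001,-0.018,0.005,0],[0,0,0,0.001,-0.023,0.006,0],[0,0,0,0.001,-0.028,0.006,0],[0,0,0,0.001,-0.033,0.006,0],[0,0,0,0.001,-0.038,0.006,0],[0,0,0,0.001,-0.043,0.006,0],[0,0,0,0.001,-0.048,0.004,0],[0,0,0,0.001,-0.053,0.003,0],[0,0,0,0.001,-0.058,0,0],[0,0,0,0.001,-0.063,-0.003,0]]
  ]
}}

```text
clock: 14.8
tcp_pos: [0.5955, 0.1543, 0.0896]
orientation: [-0.464, 0.535, -0.463, -0.534]
wrist_force: [-1.9, 0.3, 0.3]
finger_gap: 0.0004
```

```bash
python3 - <<'E'
from h import *
im,d=env.read_camera('scene');save('s13',cv2.resize(im[120:270,230:390],None,fx=4,fy=4,interpolation=cv2.INTER_CUBIC))
im,d=env.read_camera('wrist');save('w13',im)
plan(jigpos=(.0755,.1037,.09),yaw=.1415+np.pi/2)
E
```

```text
t 14.9 tcp [0.5961 0.1539 0.0896] jig [0.0546 0.1345 0.09  ] F [-0.6 -0.2 -0.3]
M [[0.003, -0.99, -0.14], [-0.0, -0.14, 0.99], [-1.0, -0.003, -0.0]]
rot [-0.0005 -0.0004  0.0026] shift [ 0.0001 -0.0209 -0.0307] pos [0.6211 0.1264 0.0896]
```

View pics/s13.png

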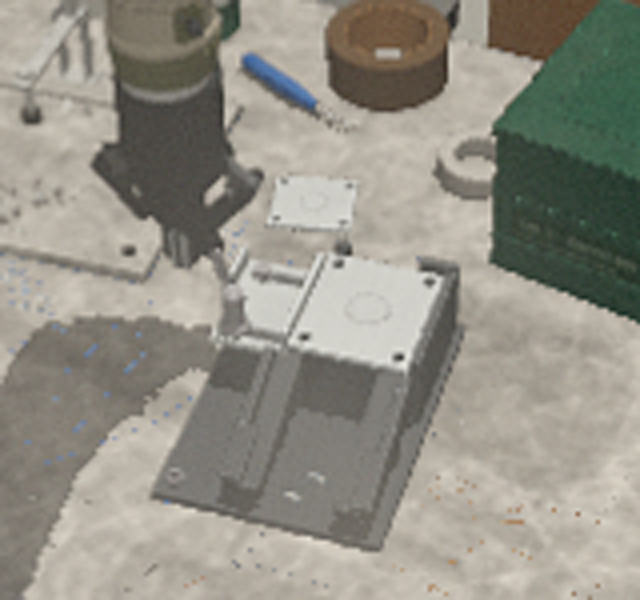

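View pics/w13.png

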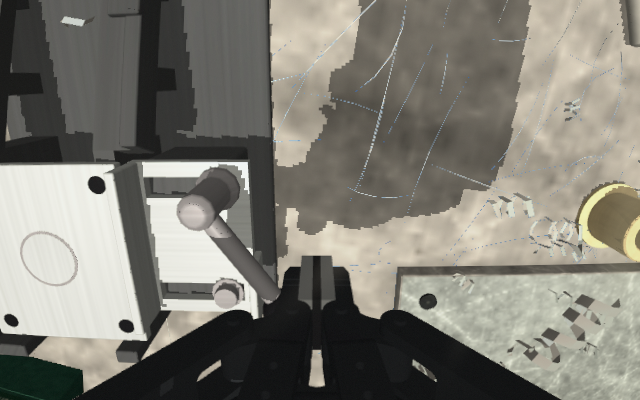

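The lever is turning, now about 50–57°, with its bar running from the hub at (196,210) to the fingers at (275,290). I'll continue the arc.

Request:
{"op": "step_arm", "data": {
  "moves": [
    [[0,0,0,0,-0.004,-0.003,0],[0,0,0,0,-0.008,-0.007,0],[0,0,0,0,-0.011,-0.011,0],[0,0,0,0,-0.014,-0.015,0],[0,0,0,0,-0.017,-0.018,0],[0,0,0,0,-0.019,-0.021,0],[0,0,0,0,-0.02,-0.022,0]]
  ]
}}

```text
clock: 15.6
tcp_pos: [0.6197, 0.1347, 0.0898]
orientation: [-0.465, 0.535, -0.463, -0.533]
wrist_force: [-1.4, 0.6, -0.3]
finger_gap: 0.0001
```

Request:
{"op": "step_arm", "data": {
  "moves": [
    [[0,0,0,0,0,-0.001,0],[0,0,0,0,0,-0.002,0],[0,0,0,0,0,-0.003,0]]
  ]
}}

```text
clock: 15.9
tcp_pos: [0.6205, 0.1319, 0.09]
orientation: [-0.465, 0.535, -0.462, -0.533]
wrist_force: [0.4, 1.5, 0.8]
finger_gap: -0.0
```

```bash
python3 -c "
from h import *
plan(jigpos=(.0755,.1037,.09),yaw=.1415+np.pi/2)
im,d=env.read_camera('wrist');save('w14',im)"
```

```text
t 15.9 tcp [0.6205 0.1319 0.09  ] jig [0.0757 0.1092 0.0904] F [0.4 1.5 0.8]
M [[0.004, -0.99, -0.14], [0.0, -0.14, 0.99], [-1.0, -0.004, -0.0]]
rot [-0.0006 -0.0002  0.0045] shift [ 0.0004  0.0002 -0.0055] pos [0.6211 0.1264 0.0896]
```

View pics/w14.png

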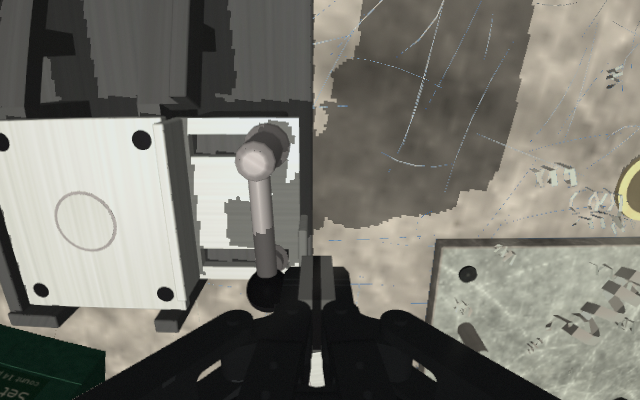

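The lever is nearly along +x, with the ball at (265,290). I'll push to its stop.

Request:
{"op": "step_arm", "data": {
  "moves": [
    [[0,0,0,0,0,-0.001,0],[0,0,0,0,0,-0.002,0],[0,0,0,0,0,-0.003,0],[0,0,0,0,0,-0.004,0]]
  ]
}}

```text
clock: 16.35
tcp_pos: [0.621, 0.1292, 0.0901]
orientation: [-0.465, 0.535, -0.461, -0.534]
wrist_force: [-0.5, 8.7, -0.0]
finger_gap: 0.0
```

Request:
{"op": "step_arm", "data": {
  "moves": [
    [[0,0,0,0,0,-0.001,0],[0,0,0,0,0,-0.002,0],[0,0,0,0,0,-0.003,0]]
  ]
}}

```text
clock: 16.65
tcp_pos: [0.6211, 0.1288, 0.0902]
orientation: [0.466, -0.534, 0.459, 0.536]
wrist_force: [-1.2, 12.6, -0.1]
finger_gap: -0.0001
```

The stop is reached: the force rises to 12.6 N and the advance ends. I'll back off and look from above.

Request:
{"op": "step_arm", "data": {
  "moves": [
    [[0,0,0,0,0,0.01,0],[0,0,0,0,0,0.03,0],[0,0,0,-0.02,0,0.05,0],[0,0,0,-0.06,0,0.06,0],[0,0,0,-0.1,0,0.06,0],[0,0,0,-0.14,0,0.06,0],[0,0,0,-0.16,0,0.06,0],[0,0,0,-0.16,0,0.06,0],[0,0,0,-0.16,0,0.06,0]]
  ]
}}

```text
clock: 17.55
tcp_pos: [0.6118, 0.1867, 0.2503]
orientation: [0.466, -0.534, 0.46, 0.535]
wrist_force: [-0.3, 0.4, -0.3]
finger_gap: 0.0001
```

```bash
python3 - <<'E'
from h import *
for i in range(2): env.read_camera('wrist')
st=env.get_state();im,d=env.read_camera('wrist');save('w15',im);np.savez('w15.npz',im=im,d=d,pos=st['tcp_pos'],q=st['orientation'])
T=T_wc('wrist',st);print(np.abs(st['qvel']).max())
vv,uu=np.mgrid[60:260,40:320];P=pts('wrist',np.c_[uu.ravel(),vv.ravel()],d[60:260,40:320].ravel(),T)
J=np.array([w2jig(a) for a in P]);g=cv2.cvtColor(im,cv2.COLOR_RGB2GRAY)[60:260,40:320].ravel()
m=(g>170)&(abs(J[:,2]-.067)<.004)&(J[:,1]<.06)&(J[:,1]>-.06)&(J[:,0]>-.01)&(J[:,0]<.115)
mask=np.zeros((200,280),np.uint8);mask.ravel()[m]=255;mask=cv2.morphologyEx(mask,cv2.MORPH_OPEN,np.ones((3,3)));m=mask.ravel()>0
print(cv2.minAreaRect((J[m][:,:2]*1000).astype(np.float32)),'y',np.percentile(J[m,1],[.5,99.5]),'z',np.median(J[m,2]))
s=(J[:,1]>.09)&(J[:,1]<.14)&(J[:,2]>.062)&(J[:,2]<.078)&(J[:,0]>.05);print('lip',np.percentile(J[s],[2,50,98],axis=0))
b=(J[:,2]>.080)&(J[:,2]<.1);b&=(g<70);print('ball-ish',b.sum(),np.median(J[b],axis=0))
save('w15z',cv2.resize(im[70:230,60:320],None,fx=3,fy=3,interpolation=cv2.INTER_CUBIC))
im,_=env.read_camera('top');save('t15',im)
for th in ['marker','spanner','bush']:
    print(th,[(np.round(x['uv'],1).tolist(),round(x['confidence'],2)) for x in env.boxes_of('top',th)])
print(env.get_state()['clock'],env.get_state()['wrist_force'])
E
```

```text
0.006973859823022768
((55.296592712402344, -5.432453155517578), (89.73929595947266, 99.63114166259766), 89.68657684326172) y [-0.04876518  0.03602627] z 0.06761701672517027
lip [[0.05735235 0.0996903  0.06239645]
 [0.07496705 0.10253643 0.07092842]
 [0.0917332  0.10391675 0.07265795]]
ball-ish 470 [0.07691692 0.08818873 0.09214124]
marker []
spanner [([426.2, 257.9], 0.92)]
bush []
17.9 [-0.19447285  0.06213105  0.06968831]
```

View pics/w15z.png

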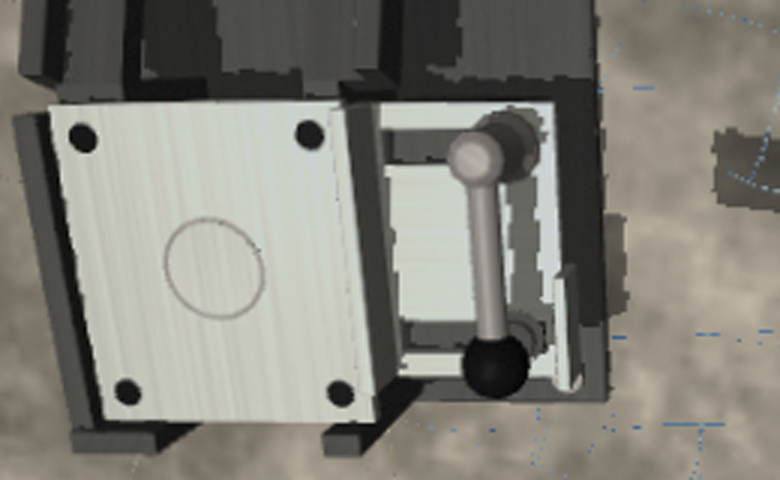

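View pics/t15.png

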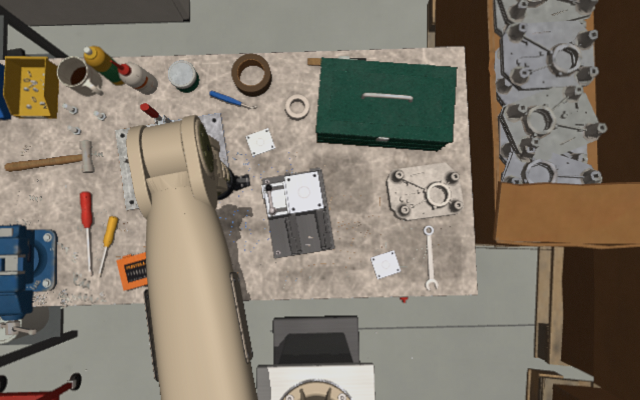

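```bash
python3 - <<'E'
from h import *
z=np.load('w15.npz');T=T_wc('wrist',{'tcp_pos':z['pos'],'orientation':z['q']})
def ray(uv,h):
    a=pt('wrist',uv,1,T);o=T[:3,3];k=(h-o[2])/(a[2]-o[2]);return w2jig(o+k*(a-o))
b=ray((225.3,192),.084);h=ray((60+475/3,70+158/3),.093);print(b,h,np.arctan2(b[0]-h[0],b[1]-h[1]),np.arctan2(b[0]-.02,b[1]-.086))
E
```

```text
[0.08158297 0.08478083 0.0844    ] [0.0202448  0.08590002 0.0934    ] 1.5890405173478785 1.5905909807979983
```

The lever is at about 1.57–1.59 rad (its stop), the plate is square and snug, and the robot is clear. I'm handing in.

```bash
python3 -c "
from workcell import env
print(env.hand_in())"
```

```text
the job is handed in; nothing more can be done
None
```

I carried out all three steps in order and handed the job in at about 18 s of the 53 s allowed. The hand-in gave no verdict.

1. **Plate:** I pushed it up the slope by its lower edge with the closed fingers until it tipped level and met the end stop. I felt the stop at about 6 N.
2. **Fence:** I pushed the lip in until it stopped moving, at about 12 N, with the lever still loose.
3. **Lever:** I swung it clockwise to its stop, at about 12.6 N, then drew the arm clear.

**Last checks (wrist camera depth and pixel rays):**

| Item | Measured | Needed |
|---|---|---|
| Plate x | about 55–56 mm | above 51 mm |
| Plate y | about -4 to -5.4 mm | below -2.2 mm |
| Plate underside height | about 61.6 mm | 57–63 mm |
| Plate squareness | within about 0.01 rad | within 0.04 rad |
| Fence joint | about 0.032–0.033 (lip at y ≈ 104 mm) | above 0.0298 |
| Lever angle | about 1.59 rad | above 1.4 rad |
| Wrist force, arm clear | about 0.2 N | touching nothing |

**Not fully confirmed:**
- **Height and side reading:** the depth camera reads the plate about 1.6 mm high, and one reading puts it about 1.4 mm past its y target. Both are within the calibration error.
- **Marker and bush:** the arm hid both in the last top picture, so I could not recheck them there. My moves kept clear of them; the marker (partly in frame) and the bush were last seen in wrist pictures during the lever push. The spanner was detected where it started.

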